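Jack the beaker up to the filling nozzle

ROBOT

A 6-joint arm with a two-finger parallel gripper is mounted at the origin on a cart in front of the work surface, level with it; the furniture and walls round the work are solid. World frame = base frame: x ahead of the robot, y to its left, z up, the work surface at z = 0. Lengths are in mm, angles in rad, forces in N, time in s.
With the tool pointing down it reaches from about 350 to 775 mm from the base axis. Payload 7.3 kg.
Tool frame: the origin (TCP) lies at the very end of the fingers, on their centre line; the grasp point (between the pads) lies 19 mm behind it; z points along the fingers, y is the line along which they close (so a half turn about z gives the same grasp; the last joint's range is limited). The gripper opens to 92 mm and grips with 3 to 60 N. Pads are 19 mm wide; open, the fingers measure 130 mm over their backs; the gripper's body (75 mm by 190 mm) begins 47 mm behind the grasp point.
Start: joints at [-1.488, 0.342, 1.524, -0, 1.275, -0.146], TCP at [119.096, -511.333, 226.741] pointing down, gripper open.
Joint ranges: [-2.53, 2.53], [-0.77, 2.02], [0.04, 2.7], [-1, 4.14], [0.28, 2.66], [-3.11, 3.11]. Speed limits (rad/s): [2.57, 2.57, 3.14, 3.14, 3.14, 3.14].

INTERFACE

Orientations are given as [roll, pitch, yaw] about the fixed x, y, z axes, in that order (R = Rz(yaw) Ry(pitch) Rx(roll)).
In Python, from plant import get_obs, vision, workorder gives the robot as it stands.
- The arm moves only by the shell command python3 -m pendant 'ROWS' [OPENING]. ROWS is a JSON object of lists of equal length, an entry for each row: "dp": the shift along the tool's x, y, z in m, a list of three; "rotation": the turn, a rotation vector about the tool's x, y, z in rad, a list of three. A call has 1 to 8 rows; each row is the pose to reach, as a shift and turn from the pose commanded when the call began, along the tool's axes at that moment; what a row does not reach only later rows make up. A row lasts 1/8 s, in which the tool goes at most 62.5 mm and 10.7 degrees, less where a joint would pass 70% of its speed; a pose out of reach is approached as far as the arm can. A call with a gripper value outside its range is refused whole. OPENING is the finger opening in m, from 0 to 0.0918, set as the call begins (- or left out, the last holds). The fingers move at their own pace and stop on an object; the grip force is fixed at half the most. Time passes only in rows, so rows that repeat a pose let the fingers close. It gives the time, the measured TCP pose, the force, the opening and the grip force at its end, in the units of the state.
- get_obs(): the state, without advancing time (a new reading comes with each control period).
- vision.capture(name): name is "scene" or "top" or "wrist"; returns a dict with "pixels" (480x640x3 uint8, red, green, blue), "vfov" (degrees; the focal length in pixels is half the picture's height over the tangent of half this angle, whatever the lens; pixels are square), "cx", "cy" (the principal point, pixels), "dist" ([k1, k2, p1, p2, k3] as OpenCV has them; the pictures are not rectified), "pose" (4x4, takes a point from camera to world coordinates); the wrist camera has in their place "T_tool_cam" (4x4, takes a point from camera to tool coordinates, whose origin is the TCP and whose axes are the flange's). Camera axes: x right, y up, looking along -z (the intrinsics and any distortion apply to the point x, -y, -z); pixel columns grow to the right and rows downward; lengths in mm; the calibration is good to about 2 mm. A picture is of the moment at which its call begins: read the wrist's pose just before it. There is no depth.
- workorder.close_job(): hands the job in; it is judged then, once.
The state is a dict: "time": time; "joint_positions": joint angles; "dq": joint speeds; "tau": joint torques, N m; "tool_pos": TCP position; "tcp_rot": TCP orientation; "contact_force": force on the tool from outside, world axes, zero at the start; "moment": the same for the moment, N m; "grip_width": finger opening in mm; "finger_force": force on a finger pad.
Only numpy, scipy, OpenCV 4.12 (cv2) and the standard library are available. Lean on these libraries where they do the work, as an engineer would, in place of code of your own. Each camera call takes 0.05 s, during which the arm holds its last target. There are 200 camera calls.

TASK

Set the filling stand up for the empty beaker: stand the beaker upright in the middle of the stand's round lift table and let go, swing the nozzle arm in over it as far as its stop, and then work the ratchet lever back and forth so that the table climbs notch by notch until the nozzle's tip hangs 10 to 25 mm below the beaker's rim. Raise the table only with the lever, and do not go too far, for the ratchet will not let it down again; the nozzle must not press on the beaker, and the other things on the bench stay where they are.

Things in the scene. Friction and masses are not known exactly. Their poses are not given: they have to be found in the camera images.
- beaker: Empty clear glass beaker, loose, 0.11 kg, 90 mm tall, straight wall 58 mm outside diameter (61 mm at the flared rim, 53 mm inside), with a small pouring lip. Starts upright on the bench left of the stand. Origin: centre of its underside, z up; the rim is at z = 90 mm. Best gripped across the wall 40 to 60 mm up.
- stand: Grey filling stand, fixed. Origin: on the bench under the centre of the lift table; x points from the table back to gear case and post (plate x -70 to 196 mm), y to the side where the arm is parked; wheel and lever are on the -y side (y -40 to -155 mm). Yoke under the arm x 80 to 162, y +-42 mm, top 202 mm high. At x < 75 mm nothing is higher than the table but the swung-in arm.
- table_top (a point): Centre of the upper face of the round aluminium lift table (100 mm diameter, with a 3 mm high lip round its edge; flat inside a radius of 48 mm). 56 mm above the bench when down. Axes as the stand's.
- lift (a joint): Height of the table over its lowest position, m: 0 when down (as at the start), at most 0.074. Driven by rack and pinion from the ratchet wheel: 8 mm per notch. A sprung holding pawl stops it from going down; pushed past a notch, it sinks back (up to 4 mm) onto that notch as the lever goes back.
- lever (a joint): Lever angle, rad: 0 upright, -0.55 leaning to the table (stand -x), +0.42 away from it (+x). Starts anywhere, stays where left. Swung towards the table its pawl rides back, dropping behind the next tooth at about -0.3; swung away from there it turns the wheel and raises the table, a notch clicking in at about +0.25. So one full swing back and forth is one notch, never two. Needs 2 to 5 N.
- lever_grip (a point): Middle of the lever's black cross grip, a level round bar of 17 mm diameter and 85 mm free length along the stand's y, 125 mm from the shaft, about 198 to 217 mm above the bench. Can be gripped from above with the fingers closing along the stand's x and held while the lever swings: the bar may turn between the fingers.
- lever_shaft (a point): Point on the axis of ratchet wheel and lever (axis along the stand's y), in the plane of point lever_grip, 92 mm above the bench: centre of the grip's arc of 125 mm radius.
- swing_arm (a joint): Angle of the nozzle arm about its upright pivot, rad: 0 at its stop, with the nozzle over the middle of the table; grows as it swings out to the stand's +y side and back (up to 2.2). Starts parked between 1.6 and 2.1. Moves with about 1 N at the knob and stays where it is left.
- knob_mid (a point): Middle of the upright round black knob on the arm (23 mm diameter, 40 mm tall, from 242 to 282 mm above the bench), 95 mm from the pivot; it is gripped from above, with the fingers closing across the arm. The arm's upper face is at 229 mm.
- swing_pivot (a point): Point on the upright pivot axis of the arm, at the height of point knob_mid (266 mm).
- nozzle_tip (a point): Lower end of the upright steel nozzle, a 10 mm tube with tapered tip, clamped in the block at the arm's end, 140 mm from the pivot. How deep it is clamped differs: the tip is 158 to 176 mm above the bench, 12 to 30 mm over the rim of a beaker on the lowered table. Its upper end stands up to 40 mm above the arm, 45 mm outward of the knob.
- tally_counter: Hand tally counter, 42 x 47 x 35 mm, a bystander left of the work.
- blower: Rubber blower with a nozzle, 51 x 124 x 53 mm, lying, a bystander behind on the left.
- cover_glass_box: Small white box of cover glasses, 29 x 29 x 15 mm, a bystander on the right.

How it is judged:
By the outcome, as a careful person would: the job done as asked, in the order asked, and still so for the second after the job is handed in, with the robot touching nothing.
It also fails if it takes over 72 s, if anything falls off the work surface, if the arm or the gripper's body presses on something with over 40 N, if the wrist force passes 120 N, or if a joint passes its speed limit or range.

## Working session

There is one attempt and no reset: what is moved stays moved. The work goes in short steps, Python scripts to look and compute and a shell command to move; the robot and the scene stay as the last step left them, time stands still between calls to the robot, and variables do not carry over. Pictures are saved under pics/ and viewed, at most 10 in all, crops included, and the job is handed in when it is done.

```bash
mkdir -p pics; ls
python3 - <<'E'
from plant import get_obs, vision
import cv2,numpy as np
o=get_obs();print({k:np.round(v,3).tolist() for k,v in o.items()})
for n in("scene","top"):
    c=vision.capture(n);cv2.imwrite(f"pics/{n}0.png",c["pixels"][:,:,::-1])
    print(n,c["vfov"],c["cx"],c["cy"],c["dist"],np.round(c["pose"],3).tolist())
E
```

```text
pics
{'time': 0.0, 'joint_positions': [-1.488, 0.343, 1.525, -0.0, 1.275, -0.146], 'dq': [0.001, -0.001, 0.001, 0.002, -0.001, 0.001], 'tau': [0.001, -43.124, -24.422, 0.072, 0.056, -0.0], 'tool_pos': [119.062, -510.916, 226.058], 'tcp_rot': [-3.14, -0.0, 0.229], 'contact_force': [0.145, 0.624, -0.417], 'moment': [-0.051, -0.006, 0.002], 'finger_force': 0.0, 'grip_width': 91.833}
scene 53.19192554684084 323.91508890846666 241.01982302786467 [-0.00416896  0.          0.          0.          0.        ] [[-0.493, 0.317, -0.81, -251.621], [-0.87, -0.204, 0.449, 594.748], [-0.023, 0.926, 0.377, 552.432], [0.0, 0.0, 0.0, 1.0]]
top 43.83604678822777 322.2196938467293 246.03311426379085 [-0.20454818  0.          0.          0.          0.        ] [[0.006, 0.994, -0.107, 403.86], [-1.0, 0.006, 0.002, 166.766], [0.002, 0.107, 0.994, 1401.196], [0.0, 0.0, 0.0, 1.0]]
```

View pics/scene0.png

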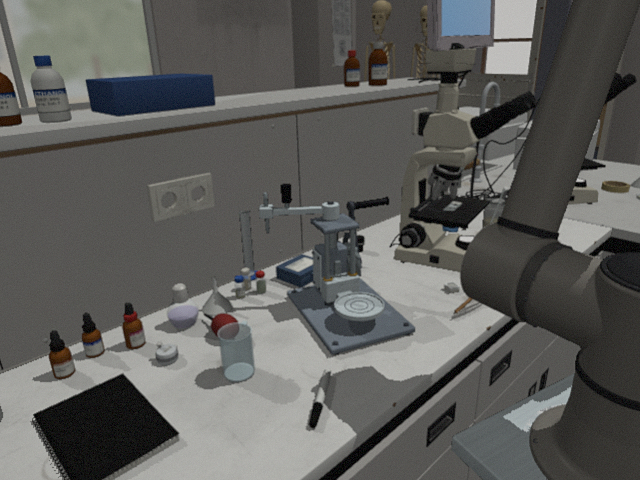

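View pics/top0.png

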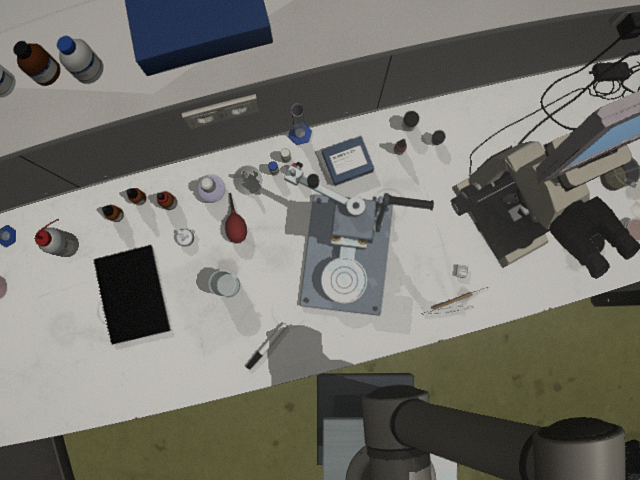

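The top view shows the beaker near (222,282), table (345,281), pivot (355,206), knob (313,181), and lever grip (385..433,203). I'll zoom in for precision.

```bash
cat > h.py <<'E'
import numpy as np,cv2
from plant import vision,get_obs
from scipy.spatial.transform import Rotation as R
def K(c):
    f=c["pixels"].shape[0]/2/np.tan(np.radians(c["vfov"])/2)
    return np.array([[f,0,c["cx"]],[0,f,c["cy"]],[0,0,1]])
def pose(c):
    if "pose" in c: return np.array(c["pose"])
    o=get_obs();T=np.eye(4);T[:3,:3]=R.from_euler("xyz",o["tcp_rot"]).as_matrix();T[:3,3]=o["tool_pos"]
    return T@np.array(c["T_tool_cam"])
def ray(c,uv,P=None):
    P=pose(c) if P is None else P
    x,y=cv2.undistortPoints(np.array([[uv]],float),K(c),np.array(c["dist"]))[0,0]
    return P[:3,3],P[:3,:3]@np.array([x,-y,-1])
def atz(c,uv,z,P=None):
    o,d=ray(c,uv,P);return o+d*(z-o[2])/d[2]
def proj(c,X,P=None):
    P=pose(c) if P is None else P
    q=(np.atleast_2d(X)-P[:3,3])@P[:3,:3];q=q*[1,-1,-1]
    return cv2.projectPoints(q,np.zeros(3),np.zeros(3),K(c),np.array(c["dist"]))[0][:,0]
E
python3 - <<'E'
import cv2
a=cv2.imread("pics/top0.png")[130:330,190:450]
cv2.imwrite("pics/top0c.png",cv2.resize(a,None,fx=3,fy=3,interpolation=cv2.INTER_CUBIC))
b=cv2.imread("pics/scene0.png")[175:395,200:430]
cv2.imwrite("pics/scene0c.png",cv2.resize(b,None,fx=2.7,fy=2.7,interpolation=cv2.INTER_CUBIC))
E
```

```text
(no output)
```

View pics/top0c.png

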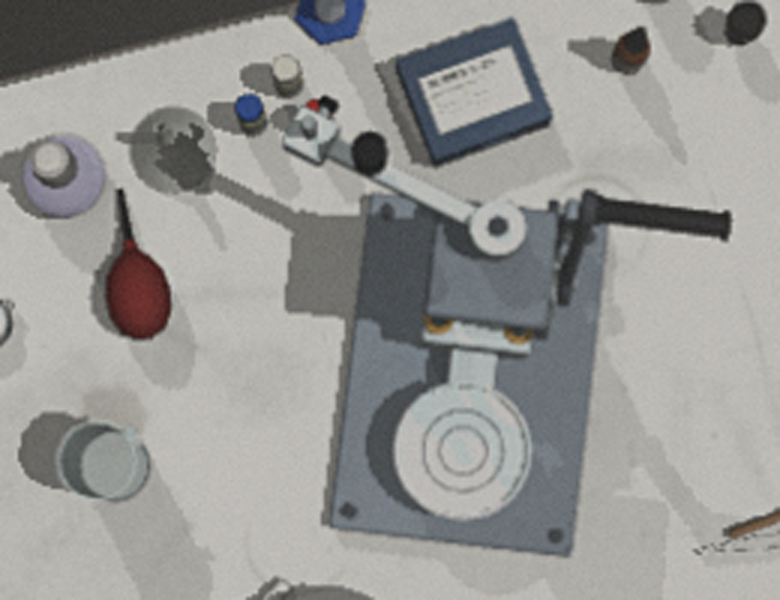

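View pics/scene0c.png

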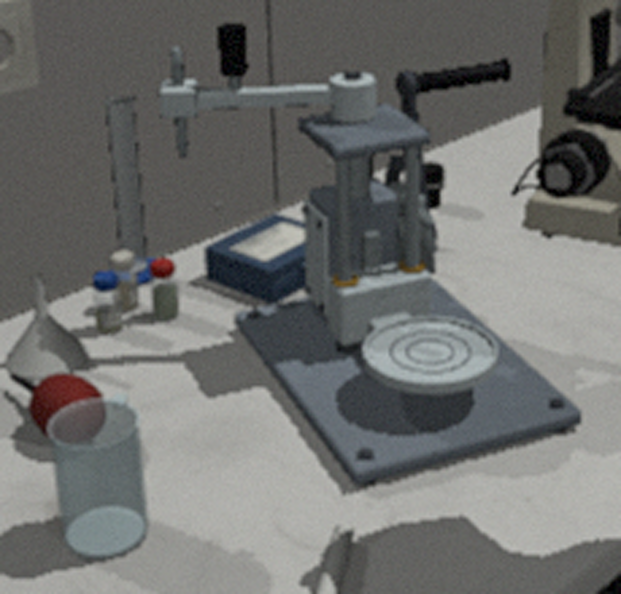

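Run:
```python
from h import *
t=vision.capture("top");s=vision.capture("scene")
T=lambda u,v,z:atz(t,(190+u/3,130+v/3),z)
S=lambda u,v,z:atz(s,(200+u/2.7,175+v/2.7),z)
tab=T(463,451,56);print("table",tab,S(430,350,56))
for z in (240,250,260):
  p=T(497,227,z);d=p-tab;print("pivot",z,p,np.hypot(*d[:2]),np.arctan2(d[1],d[0]))
print("knob",T(370,150,282),"S",S(232,30,282))
print("grip ends",T(597,208,208),T(730,225,208))
print("beaker rim",T(104,460,90),S(92,420,90),"base",T(110,465,2),S(105,530,2))
a=T(333,525,8);b=T(572,555,8);c=T(372,197,8);d=T(607,225,8)
print("plate",a,b,c,d)
f=lambda p,q:np.arctan2(*(q-p)[[1,0]])
print("yaws",f(a,c),f(b,d),f(b,a)-np.pi/2)
```

```text
table [471.25662604 114.19654594  56.        ] [472.98656928 113.42384246  56.        ]
pivot 240 [609.59737013  99.24167411 240.        ] 139.14671993203882 -0.10768355259956472
pivot 250 [607.82559926  99.82317908 250.        ] 137.32326139526626 -0.1048601767535248
pivot 260 [606.05382838 100.40468405 260.        ] 135.50092698119735 -0.10196083484251772
knob [651.5245802 182.6857293 282.       ] S [639.37106267 188.7410587  282.        ]
grip ends [628.95621405  29.29864019 208.        ] [618.19790394 -61.90201131 208.        ]
beaker rim [460.94448615 379.64439037  90.        ] [463.42861981 384.64132313  90.        ] base [460.89425083 389.0932848    2.        ] [463.67552622 383.94717344   2.        ]
plate [415.5173151  213.09817193   8.        ] [393.06305448  27.24670643   8.        ] [674.13271137 184.69462572   8.        ] [653.07152525  -1.57859686   8.        ]
yaws -0.10939085781171491 -0.11041206911160426 -0.12023554478173493
```

Table ≈ (472,114), stand yaw ≈ −0.11, beaker ≈ (462,384). Next I move towards the beaker.

```bash
python3 -m pendant '{"dp":[[0.386,-0.332,-0.044],[0.386,-0.332,-0.044],[0.386,-0.332,-0.044],[0.386,-0.332,-0.044],[0.386,-0.332,-0.044],[0.386,-0.332,-0.044],[0.386,-0.332,-0.044],[0.386,-0.332,-0.044]],"rotation":[[0,0,0.34],[0,0,0.34],[0,0,0.34],[0,0,0.34],[0,0,0.34],[0,0,0.34],[0,0,0.34],[0,0,0.34]]}' 0.0918
cat >> h.py <<'E'
def go(x,y,z,yaw):
    "shift and turn in tool axes from the present pose to a tool-down pose"
    o=get_obs();A=R.from_euler("xyz",o["tcp_rot"]);B=R.from_euler("xyz",[np.pi,0,yaw])
    print("dp",np.round(A.inv().apply(np.array([x,y,z])-o["tool_pos"]),1),"rot",np.round((A.inv()*B).as_rotvec(),3),"t",o["time"])
E
python3 -c "
from h import *
go(425,375,240,-.11);go(462,384.5,200,-.11);print(vision.capture('wrist')['T_tool_cam'])"
```

```text
time: 1.2
tool_pos: [414.1, -107.5, 270.1]
tcp_rot: [3.141, -0.001, -0.111]
contact_force: [0.5, -2.2, 0.3]
grip_width: 91.6
finger_force: 0.0
dp [ -42.8 -480.7   29.8] rot [ 0.    -0.001 -0.001] t 1.2
dp [  -7.1 -494.3   69.9] rot [ 0.    -0.001 -0.001] t 1.2
[[ 6.12268994e-06  9.62480500e-01  2.71350854e-01  7.38503434e+01]
 [ 9.99999659e-01 -2.30089848e-04  7.93564127e-04  1.95225285e-01]
 [ 8.26225075e-04  2.71350757e-01 -9.62480173e-01 -1.56602782e+02]
 [ 0.00000000e+00  0.00000000e+00  0.00000000e+00  1.00000000e+00]]
```

```bash
python3 -m pendant '{"dp":[[-0.007,-0.494,0.07],[-0.007,-0.494,0.07],[-0.007,-0.494,0.07],[-0.007,-0.494,0.07],[-0.007,-0.494,0.07],[-0.007,-0.494,0.07],[-0.007,-0.494,0.07],[-0.007,-0.494,0.07]],"rotation":[[0,0,0],[0,0,0],[0,0,0],[0,0,0],[0,0,0],[0,0,0],[0,0,0],[0,0,0]]}'
python3 -m pendant '{"dp":[[0,0,0]],"rotation":[[0,0,0]]}'
python3 - <<'E'
from h import *
c=vision.capture('wrist');P=pose(c);cv2.imwrite("pics/w1.png",c["pixels"][:,:,::-1]);np.save("P1.npy",P)
go(462,384.5,31,-.11)
print(proj(c,[[462,384.5,90],[462,384.5,0]],P))
E
```

```text
time: 2.25
tool_pos: [461.0, 384.4, 199.2]
tcp_rot: [3.141, -0.0, -0.111]
contact_force: [1.6, 0.7, 0.6]
grip_width: 91.7
finger_force: 0.0
time: 2.38
tool_pos: [460.0, 385.7, 197.5]
tcp_rot: [3.141, 0.002, -0.107]
contact_force: [0.8, -0.8, 0.6]
grip_width: 91.7
finger_force: 0.0
dp [  1.9  -1.3 167.2] rot [0.002 0.002 0.002] t 2.425
[[317.49089251 236.17690794]
 [317.81872906 209.53684549]]
```

View pics/w1.png

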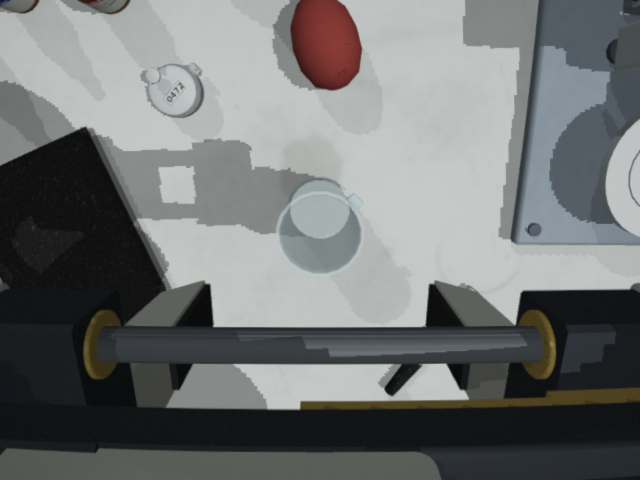

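Rim centre is at (320,232) and base at (320,209), so the beaker is at ≈ (463.5,383). I descend and grip.

```bash
python3 -m pendant '{"dp":[[0.003,0,0.06],[0.003,0,0.11],[0.003,0,0.15],[0.003,0,0.166],[0.003,0,0.166],[0.003,0,0.166]],"rotation":[[0,0,0],[0,0,0],[0,0,0],[0,0,0],[0,0,0],[0,0,0]]}'
python3 -m pendant '{"dp":[[0,0,0],[0,0,0],[0,0,0],[0,0,0],[0,0,0],[0,0,0],[0,0,0],[0,0,0]],"rotation":[[0,0,0],[0,0,0],[0,0,0],[0,0,0],[0,0,0],[0,0,0],[0,0,0],[0,0,0]]}' 0.05
```

```text
time: 3.18
tool_pos: [465.3, 382.5, 35.7]
tcp_rot: [-3.14, -0.003, -0.112]
contact_force: [-0.2, -0.6, 0.2]
grip_width: 91.7
finger_force: 0.0
time: 4.18
tool_pos: [464.3, 382.3, 34.0]
tcp_rot: [-3.141, -0.001, -0.111]
contact_force: [0.1, 1.1, 3.6]
grip_width: 58.0
finger_force: 30.0
```

```bash
python3 -m pendant '{"dp":[[0,0,-0.05],[0,0.01,-0.09],[0.008,0.055,-0.1],[0.015,0.105,-0.1],[0.022,0.155,-0.1],[0.029,0.205,-0.1],[0.035,0.245,-0.1],[0.038,0.266,-0.1]],"rotation":[[0,0,0],[0,0,0],[0,0,0],[0,0,0],[0,0,0],[0,0,0],[0,0,0],[0,0,0]]}'
python3 -m pendant '{"dp":[[0,0,0],[0,0,0],[0,0,0]],"rotation":[[0,0,0],[0,0,0],[0,0,0]]}'
python3 - <<'E'
from h import *
c=vision.capture('wrist');P=pose(c);cv2.imwrite("pics/w2.png",c["pixels"][:,:,::-1]);np.save("P2.npy",P)
go(472.8,114,90,-.11)
E
```

```text
time: 5.18
tool_pos: [471.6, 111.3, 133.2]
tcp_rot: [3.141, 0.002, -0.113]
contact_force: [-0.2, -1.1, -1.2]
grip_width: 57.9
finger_force: 30.0
time: 5.55
tool_pos: [472.1, 114.3, 133.5]
tcp_rot: [3.141, 0.001, -0.11]
contact_force: [-1.0, -0.5, -0.8]
grip_width: 58.1
finger_force: 30.0
dp [ 0.7  0.2 43.6] rot [0. 0. 0.] t 5.6
```

View pics/w2.png

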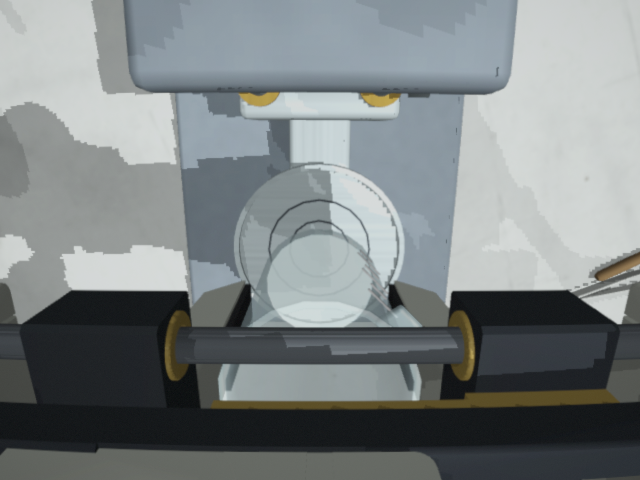

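Run:
```python
from h import *
c=vision.capture('wrist');P=np.load("P2.npy")
print(atz(c,(319,247),56,P),atz(c,(321,280),99.5,P))
print(proj(c,[[472,114,56],[472.8,114,99.5]],P))
```

```text
[475.47718956 114.0376814   56.        ] [471.12551649 113.45084906  99.5       ]
[[319.69121085 252.44901671]
 [319.55338184 277.01930782]]
```

```bash
python3 -m pendant '{"dp":[[0.003,0,0.015],[0.003,0,0.03],[0.003,0,0.038],[0.003,0,0.041],[0.003,0,0.042],[0.003,0,0.042]],"rotation":[[0,0,0],[0,0,0],[0,0,0],[0,0,0],[0,0,0],[0,0,0]]}'
```

```text
time: 6.4
tool_pos: [475.5, 113.2, 92.0]
tcp_rot: [-3.142, -0.001, -0.111]
contact_force: [1.2, -0.0, -1.1]
grip_width: 58.0
finger_force: 30.0
```

```bash
python3 -m pendant '{"dp":[[0,0,0.001],[0,0,0.002],[0,0,0.002]],"rotation":[[0,0,0],[0,0,0],[0,0,0]]}'
python3 -m pendant '{"dp":[[0,0,0],[0,0,0]],"rotation":[[0,0,0],[0,0,0]]}'
```

```text
time: 6.78
tool_pos: [475.3, 113.2, 89.8]
tcp_rot: [3.142, -0.0, -0.111]
contact_force: [-1.0, 0.3, -1.4]
grip_width: 57.7
finger_force: 30.0
time: 7.02
tool_pos: [475.3, 113.2, 89.8]
tcp_rot: [3.142, -0.0, -0.111]
contact_force: [-0.6, 0.2, -0.5]
grip_width: 57.7
finger_force: 30.0
```

```bash
python3 -m pendant '{"dp":[[0,0,0.001],[0,0,0.001]],"rotation":[[0,0,0],[0,0,0]]}'
python3 -m pendant '{"dp":[[0,0,0.001],[0,0,0.001]],"rotation":[[0,0,0],[0,0,0]]}'
```

```text
time: 7.28
tool_pos: [475.4, 113.2, 89.5]
tcp_rot: [3.142, -0.001, -0.111]
contact_force: [-2.2, -0.3, 7.1]
grip_width: 57.3
finger_force: 30.0
time: 7.52
tool_pos: [475.5, 113.2, 89.4]
tcp_rot: [-3.142, -0.001, -0.111]
contact_force: [-5.7, -0.9, 16.4]
grip_width: 57.6
finger_force: 30.0
```

```bash
python3 -m pendant '{"dp":[[0,0,-0.0015],[0,0,-0.0015]],"rotation":[[0,0,0],[0,0,0]]}'
python3 -m pendant '{"dp":[[0,0,0],[0,0,0],[0,0,0],[0,0,0],[0,0,0]],"rotation":[[0,0,0],[0,0,0],[0,0,0],[0,0,0],[0,0,0]]}' 0.0918
python3 -m pendant '{"dp":[[0,0,-0.03],[0,0,-0.08],[0,0,-0.14],[0,0,-0.2],[0,0,-0.22],[0,0,-0.22]],"rotation":[[0,0,0],[0,0,0],[0,0,0],[0,0,0],[0,0,0],[0,0,0]]}'
python3 - <<'E'
from h import *
t=vision.capture("top");s=vision.capture("scene")
a=t["pixels"][150:330,270:400,::-1];b=s["pixels"][175:355,240:410,::-1]
a=cv2.resize(a,None,fx=3,fy=3,interpolation=2);b=cv2.resize(b,None,fx=2.4,fy=3,interpolation=2)
cv2.imwrite("pics/d1.png",np.hstack([a,b]));print(a.shape,b.shape)
go(645,187,330,1.2)
E
```

```text
time: 7.78
tool_pos: [475.6, 113.2, 89.5]
tcp_rot: [-3.142, -0.001, -0.111]
contact_force: [-0.4, 0.3, 5.1]
grip_width: 57.7
finger_force: 30.0
time: 8.4
tool_pos: [475.3, 113.2, 89.2]
tcp_rot: [3.141, 0.0, -0.111]
contact_force: [-0.3, 0.4, 0.2]
grip_width: 91.8
finger_force: 0.0
time: 9.15
tool_pos: [475.9, 113.2, 310.6]
tcp_rot: [-3.141, -0.004, -0.111]
contact_force: [-0.3, -0.2, -0.6]
grip_width: 91.8
finger_force: 0.0
(540, 390, 3) (540, 408, 3)
dp [160.9 -92.3 -22.3] rot [-1.000e-03  2.000e-03 -1.311e+00] t 9.25
```

View pics/d1.png

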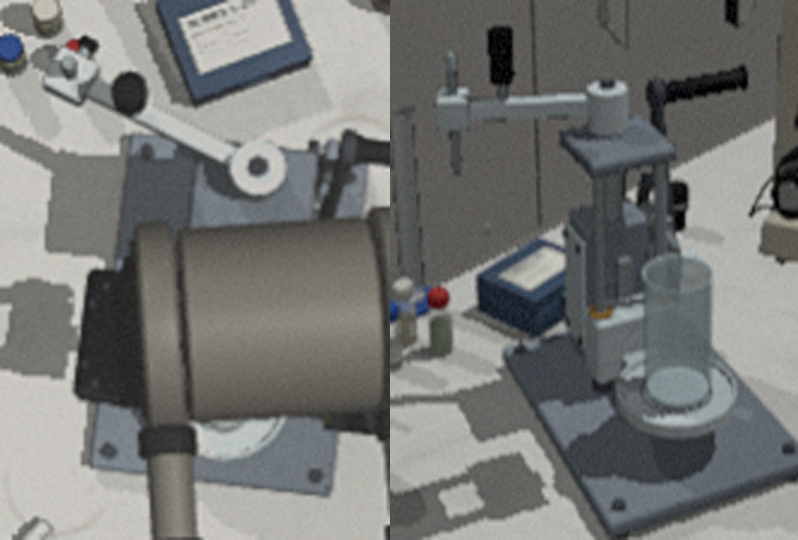

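Run:
```python
from h import *
t=vision.capture("top");s=vision.capture("scene")
piv=np.array([472.5+140*.994,114-140*.1098]);print("piv",piv)
obs=[(t,(313.3,180.7),282,95),(s,(286.2,185.5),282,95),(s,(285.8,194.3),262,95),(t,(190+308/3,130+126/3),262,140)]
for c,uv,z,r in obs:
    p=atz(c,uv,z)[:2];d=p-piv;print(p,np.hypot(*d),np.arctan2(d[1],d[0]))
for a in (1.1,1.15,1.2,1.25):
    n=piv+140*np.array([np.cos(a),np.sin(a)]);o,d=ray(s,(267.5,232.3))
    k=((n-o[:2])@d[:2])/(d[:2]@d[:2]);print(a,"tip",o+k*d,n, "pix hub",proj(s,[[*piv,245]]))
```

```text
piv [611.66   98.628]
[650.15311973 182.73842717] 92.5001849973473 1.1415990693996176
[643.38189754 186.20396891] 93.14413085748 1.223275527703383
[646.69019395 186.74241114] 94.82227553941102 1.1924007652821724
[671.75310576 223.49048662] 138.57063875595102 1.1222411877395078
1.1 tip [675.08230147 223.19461778 173.7442887 ] [675.163457   223.39703041] pix hub [[329.99038711 199.17198468]]
1.15 tip [668.59925204 225.79393844 176.39351865] [668.84824172 226.41495164] pix hub [[329.99038711 199.17198468]]
1.2 tip [662.10338343 228.39839884 179.04798703] [662.39008563 229.11347204] pix hub [[329.99038711 199.17198468]]
1.25 tip [655.61093192 231.00148918 181.70105904] [655.80513074 231.48584671] pix hub [[329.99038711 199.17198468]]
```

```bash
python3 -m pendant '{"dp":[[0.04,-0.022,0],[0.08,-0.044,0],[0.12,-0.066,0],[0.16,-0.088,0],[0.164,-0.0905,0],[0.164,-0.0905,0],[0.164,-0.0905,0],[0.164,-0.0905,0]],"rotation":[[0,0,-0.18],[0,0,-0.36],[0,0,-0.54],[0,0,-0.72],[0,0,-0.9],[0,0,-1.08],[0,0,-1.26],[0,0,-1.26]]}' 0.07
python3 - <<'E'
from h import *
c=vision.capture('wrist');P=pose(c);cv2.imwrite("pics/w3.png",c["pixels"][:,:,::-1]);np.save("P3.npy",P)
go(648.5,185,247,1.15);print(proj(c,[[648.5,185,282],[648.5,185,266]],P))
E
```

```text
time: 10.35
tool_pos: [648.1, 184.9, 307.5]
tcp_rot: [-3.139, 0.002, 1.147]
contact_force: [-0.7, -0.1, 0.1]
grip_width: 70.2
finger_force: 0.0
dp [ 0.3  0.4 60.8] rot [-0.002  0.001 -0.005] t 10.4
[[318.27533824 282.8782739 ]
 [318.40737285 271.39881851]]
```

View pics/w3.png

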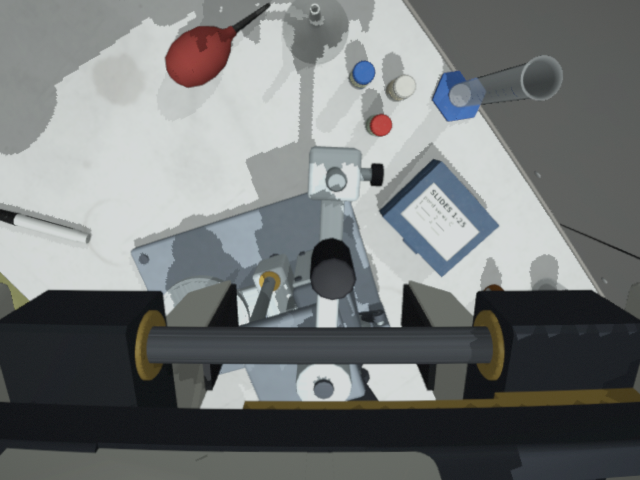

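Run:
```python
from h import *
c=vision.capture('wrist');P=np.load("P3.npy")
k=atz(c,(333,275),282,P);n=atz(c,(336,181),265,P);print(k,n)
piv=np.array([611.7,98.6])
for p in(k,n):d=p[:2]-piv;print(np.hypot(*d),np.arctan2(d[1],d[0]))
go(k[0],k[1],247,1.12)
```

```text
[656.62005125 185.77840803 282.        ] [675.77990392 224.13289836 265.        ]
98.07082048674009 1.0950108037784478
140.94233806163638 1.0988133712016215
dp [ 4.3  7.4 61.2] rot [-0.001  0.001  0.025] t 10.45
```

```bash
python3 -m pendant '{"dp":[[0.001,0.007,0.01],[0.001,0.007,0.035],[0.001,0.007,0.055],[0.001,0.007,0.06],[0.001,0.007,0.06]],"rotation":[[0,0,0.047],[0,0,0.047],[0,0,0.047],[0,0,0.047],[0,0,0.047]]}'
python3 -m pendant '{"dp":[[0,0,0],[0,0,0],[0,0,0],[0,0,0],[0,0,0],[0,0,0]],"rotation":[[0,0,0],[0,0,0],[0,0,0],[0,0,0],[0,0,0],[0,0,0]]}' 0.015
python3 - <<'E'
from h import *
o=get_obs();A=R.from_euler("xyz",o["tcp_rot"]);p=np.array(o["tool_pos"])
piv=np.array([611.7,98.6]);d=p[:2]-piv;a0=np.arctan2(d[1],d[0]);r=np.hypot(*d);print(p,r,a0)
for k in range(1,14):
    a=min(a0+.16*k,3.032);q=np.array([piv[0]+r*np.cos(a),piv[1]+r*np.sin(a),p[2]])
    print(round(a,3),np.round(A.inv().apply(q-p)),round(a0-a,2))
E
```

```text
time: 11.08
tool_pos: [655.2, 182.9, 249.4]
tcp_rot: [-3.142, 0.0, 1.101]
contact_force: [0.6, -0.1, 0.6]
grip_width: 70.1
finger_force: 0.0
time: 11.82
tool_pos: [655.1, 183.0, 249.2]
tcp_rot: [-3.142, 0.0, 1.102]
contact_force: [-0.5, 0.6, -0.1]
grip_width: 22.0
finger_force: 30.0
[655.12602735 183.02623462 249.24555635] 94.94002814072596 1.0957216795318507
1.256 [ -1. -15.   0.] -0.16
1.416 [ -5. -30.   0.] -0.32
1.576 [-10. -44.   0.] -0.48
1.736 [-18. -57.   0.] -0.64
1.896 [-28. -68.   0.] -0.8
2.056 [-40. -78.   0.] -0.96
2.216 [-53. -86.   0.] -1.12
2.376 [-67. -91.   0.] -1.28
2.536 [-82. -95.   0.] -1.44
2.696 [-97. -95.   0.] -1.6
2.856 [-112.  -94.    0.] -1.76
3.016 [-127.  -90.    0.] -1.92
3.032 [-128.  -89.    0.] -1.94
```

```bash
python3 -m pendant '{"dp":[[-0.001,-0.015,0],[-0.005,-0.03,0],[-0.010,-0.044,0],[-0.018,-0.057,0],[-0.028,-0.068,0],[-0.040,-0.078,0],[-0.053,-0.086,0],[-0.053,-0.086,0]],"rotation":[[0,0,-0.16],[0,0,-0.32],[0,0,-0.48],[0,0,-0.64],[0,0,-0.8],[0,0,-0.96],[0,0,-1.12],[0,0,-1.12]]}'
python3 - <<'E'
from h import *
o=get_obs();A=R.from_euler("xyz",o["tcp_rot"]);p=np.array(o["tool_pos"])
piv=np.array([611.7,98.6]);d=p[:2]-piv;a0=np.arctan2(d[1],d[0]);r=np.hypot(*d);print(p,r,a0)
for k in range(1,7):
    a=min(a0+.16*k,3.032);q=np.array([piv[0]+95*np.cos(a),piv[1]+95*np.sin(a),p[2]])
    print(round(a,3),np.round(A.inv().apply(q-p)),round(a0-a,2))
E
```

```text
time: 12.82
tool_pos: [554.3, 173.8, 249.3]
tcp_rot: [-3.141, 0.001, 2.22]
contact_force: [1.9, -0.6, -3.3]
grip_width: 22.3
finger_force: 30.0
[554.26289785 173.83240404 249.26840709] 94.65165249514835 2.222857763581821
2.383 [ -1. -15.   0.] -0.16
2.543 [ -5. -30.   0.] -0.32
2.703 [-11. -44.   0.] -0.48
2.863 [-19. -57.   0.] -0.64
3.023 [-29. -68.   0.] -0.8
3.032 [-29. -69.   0.] -0.81
```

```bash
python3 -m pendant '{"dp":[[-0.001,-0.015,0],[-0.005,-0.03,0],[-0.011,-0.044,0],[-0.019,-0.057,0],[-0.025,-0.065,0],[-0.029,-0.068,0],[-0.029,-0.068,0]],"rotation":[[0,0,-0.16],[0,0,-0.32],[0,0,-0.48],[0,0,-0.64],[0,0,-0.75],[0,0,-0.8],[0,0,-0.8]]}'
python3 -m pendant '{"dp":[[0,-0.001,0],[0,-0.002,0]],"rotation":[[0,0,0],[0,0,0]]}'
```

```text
time: 13.7
tool_pos: [517.8, 110.3, 249.2]
tcp_rot: [-3.142, -0.001, 3.018]
contact_force: [-4.0, -0.4, 0.2]
grip_width: 22.1
finger_force: 30.0
time: 13.95
tool_pos: [517.7, 109.4, 249.2]
tcp_rot: [3.14, -0.0, 3.021]
contact_force: [-2.1, 5.7, 0.5]
grip_width: 22.7
finger_force: 30.0
```

```bash
python3 -m pendant '{"dp":[[0,-0.001,0],[0,-0.0015,0]],"rotation":[[0,0,0],[0,0,0]]}'
python3 -m pendant '{"dp":[[0,0.0015,0],[0,0.0022,0]],"rotation":[[0,0,0],[0,0,0]]}'
python3 -m pendant '{"dp":[[0,0,0],[0,0,0],[0,0,0]],"rotation":[[0,0,0],[0,0,0],[0,0,0]]}' 0.06
python3 -m pendant '{"dp":[[0,0,-0.02],[0,0,-0.06],[0,0,-0.09],[0,0,-0.09]],"rotation":[[0,0,0],[0,0,0],[0,0,0],[0,0,0]]}'
```

```text
time: 14.2
tool_pos: [517.7, 109.3, 249.2]
tcp_rot: [3.137, 0.0, 3.022]
contact_force: [-0.9, 11.7, -1.0]
grip_width: 22.1
finger_force: 30.0
time: 14.45
tool_pos: [517.7, 109.4, 249.2]
tcp_rot: [3.142, -0.0, 3.022]
contact_force: [-2.5, 1.1, -0.6]
grip_width: 21.8
finger_force: 30.0
time: 14.82
tool_pos: [518.1, 108.7, 249.4]
tcp_rot: [-3.141, 0.001, 3.021]
contact_force: [0.2, 0.3, 0.6]
grip_width: 47.6
finger_force: 0.0
time: 15.32
tool_pos: [518.8, 108.9, 341.6]
tcp_rot: [3.141, 0.005, 3.021]
contact_force: [-0.5, -0.4, -0.3]
grip_width: 60.2
finger_force: 0.0
```

```bash
python3 -m pendant '{"dp":[[-0.03,-0.03,0],[-0.06,-0.06,0],[-0.09,-0.09,0],[-0.119,-0.116,0],[-0.119,-0.116,0],[-0.119,-0.116,0],[-0.119,-0.116,0],[-0.119,-0.116,0]],"rotation":[[0,0,0.18],[0,0,0.36],[0,0,0.54],[0,0,0.72],[0,0,0.9],[0,0,1.08],[0,0,1.26],[0,0,1.44]]}'
python3 -m pendant '{"dp":[[0,0,0.02],[0,0,0.02]],"rotation":[[0,0,0.11],[0,0,0.11]]}'
python3 - <<'E'
from h import *
go(623,-20,190,1.457)
c=vision.capture('wrist');P=pose(c);np.save("P4.npy",P)
s=vision.capture("scene")
a=cv2.resize(c["pixels"][:330,:,::-1],None,fx=.625,fy=.625*1.0,interpolation=3)
b=cv2.resize(s["pixels"][170:330,290:423,::-1],None,fx=3,fy=3,interpolation=2)
m=np.zeros((480,800,3),np.uint8);m[:a.shape[0],:400]=a;m[:,400:400+b.shape[1]]=b[:,:400]
cv2.imwrite("pics/d2.png",m)
cv2.imwrite("pics/full_s.png",s["pixels"][:,:,::-1]);cv2.imwrite("pics/full_w.png",c["pixels"][:,:,::-1])
E
```

```text
time: 16.32
tool_pos: [621.9, -20.6, 337.6]
tcp_rot: [-3.139, -0.0, 1.575]
contact_force: [-0.2, 0.2, -0.5]
grip_width: 59.9
finger_force: 0.0
time: 16.58
tool_pos: [621.2, -20.4, 316.5]
tcp_rot: [-3.136, -0.0, 1.473]
contact_force: [-0.7, 0.5, -0.2]
grip_width: 60.0
finger_force: 0.0
dp [  0.6   2.5 126.5] rot [-0.005 -0.     0.016] t 16.575
```

View pics/d2.png

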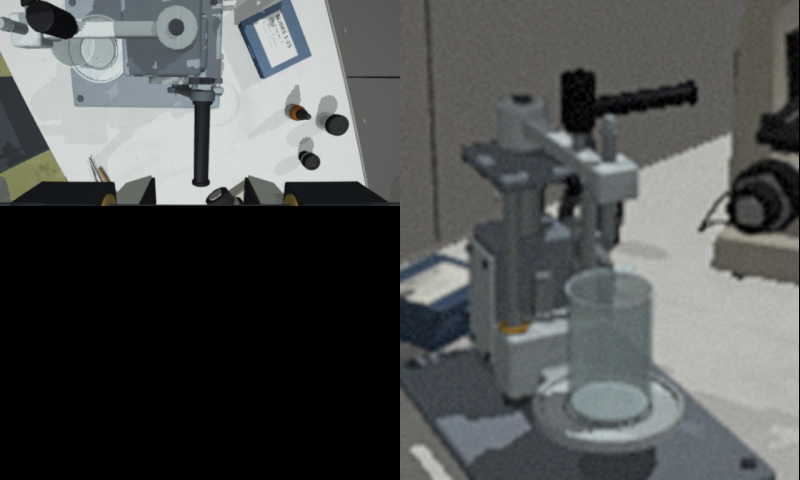

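```bash
python3 - <<'E'
from h import *
c=vision.capture('wrist');P=np.load("P4.npy");s=vision.capture("scene")
for z in(198,208):
  a=atz(c,(325,152),z,P);b=atz(c,(323,297),z,P);print(a,b,np.hypot(*(a-b)[:2]),"mid",b+(a-b)/np.hypot(*(a-b)[:2])*42.5)
ex=np.array([np.cos(-.113),np.sin(-.113)]);ey=np.array([-ex[1],ex[0]])
m=(b+(a-b)/np.hypot(*(a-b)[:2])*42.5)[:2]-[472.5,114];print("stand xy",m@ex,m@ey)
print("tip cal: knob",proj(s,[[654.8,183.2,282]]),"obs 286.2 185.5")
for z in(158,167,176):print(z,proj(s,[[472.5,114,z]]))
E
python3 - <<'E'
import cv2,numpy as np
g=cv2.cvtColor(cv2.imread("pics/full_s.png"),6)
print(g[222:272,350:372:1])
E
```

```text
[631.34739395  35.2936806  198.        ] [620.11570617 -69.23703506 198.        ] 105.13239903360487 mid [624.65614028 -26.98026687 198.        ]
[631.29507695  35.89732089 208.        ] [620.46969908 -64.8519626  208.        ] 101.3292007741444 mid [625.01013319 -22.59519441 208.        ]
stand xy 166.93989703538134 -118.52703758500812
tip cal: knob [[285.17641357 184.087841  ]] obs 286.2 185.5
158 [[359.38987441 259.78338832]]
167 [[359.41129083 255.63541378]]
176 [[359.43283872 251.45762801]]
[[170 185 180 ...  92  94  98]
 [132 151 152 ...  86  93  89]
 [ 97 104 106 ...  96  96  99]
 ...
 [102  99  96 ... 118 121 120]
 [111 112 108 ... 121 117 109]
 [109 111 105 ... 116 105 100]]
```

```bash
python3 -m pendant '{"dp":[[-0.001,0.004,0.03],[-0.001,0.004,0.07],[-0.001,0.004,0.1],[-0.001,0.004,0.12],[-0.001,0.004,0.128],[-0.001,0.004,0.128]],"rotation":[[0,0,0.016],[0,0,0.016],[0,0,0.016],[0,0,0.016],[0,0,0.016],[0,0,0.016]]}' 0.05
python3 -m pendant '{"dp":[[0,0,0],[0,0,0],[0,0,0],[0,0,0]],"rotation":[[0,0,0],[0,0,0],[0,0,0],[0,0,0]]}' 0.02
```

```text
time: 17.52
tool_pos: [626.2, -21.8, 191.6]
tcp_rot: [3.141, 0.0, 1.456]
contact_force: [-0.3, 0.1, -0.4]
grip_width: 50.2
finger_force: 0.0
time: 18.02
tool_pos: [625.8, -21.8, 191.4]
tcp_rot: [-3.141, 0.0, 1.456]
contact_force: [-0.8, 0.5, 0.3]
grip_width: 20.4
finger_force: 0.4
```

```bash
python3 -m pendant '{"dp":[[0,0.003,0],[0,0.005,0]],"rotation":[[0,0,0],[0,0,0]]}'
python3 -m pendant '{"dp":[[0,0.002,0],[0,0.004,0]],"rotation":[[0,0,0],[0,0,0]]}'
```

```text
time: 18.27
tool_pos: [631.0, -22.4, 191.0]
tcp_rot: [-3.141, 0.0, 1.456]
contact_force: [-1.5, 0.7, -0.3]
grip_width: 20.0
finger_force: 0.5
time: 18.52
tool_pos: [635.0, -22.8, 191.1]
tcp_rot: [-3.141, 0.0, 1.456]
contact_force: [-1.1, 0.6, -0.6]
grip_width: 19.9
finger_force: 0.6
```

```bash
for i in 1; do python3 -m pendant '{"dp":[[0,0.003,0],[0,0.006,0]],"rotation":[[0,0,0],[0,0,0]]}'; python3 -m pendant '{"dp":[[0,0.003,0],[0,0.006,0]],"rotation":[[0,0,0],[0,0,0]]}'; done
```

```text
time: 18.77
tool_pos: [641.1, -23.5, 191.3]
tcp_rot: [3.142, 0.0, 1.456]
contact_force: [-0.9, 0.4, -0.0]
grip_width: 20.3
finger_force: 0.6
time: 19.02
tool_pos: [643.1, -23.7, 190.9]
tcp_rot: [-3.131, 0.0, 1.456]
contact_force: [-22.1, 2.0, 8.6]
grip_width: 20.2
finger_force: 11.1
```

```bash
python3 -m pendant '{"dp":[[0,-0.02,0],[0,-0.045,0],[0,-0.07,0],[0,-0.095,0],[0,-0.106,0],[0,-0.106,0]],"rotation":[[0,0,0],[0,0,0],[0,0,0],[0,0,0],[0,0,0],[0,0,0]]}'
python3 -m pendant '{"dp":[[0,0.02,0],[0,0.04,0],[0,0.06,0],[0,0.08,0],[0,0.092,0],[0,0.092,0]],"rotation":[[0,0,0],[0,0,0],[0,0,0],[0,0,0],[0,0,0],[0,0,0]]}'
cat >> h.py <<'E'
def lift():
    "vertical shift of the table and beaker in the scene view since full_s.png, as table rise in mm"
    s=vision.capture("scene");g=cv2.cvtColor(s["pixels"],cv2.COLOR_RGB2GRAY)
    f=cv2.cvtColor(cv2.imread("pics/full_s.png"),cv2.COLOR_BGR2GRAY)
    for (r0,r1,c0,c1) in((294,326,335,385),(258,274,344,374)):
        best=[]
        for h in np.arange(0,75,1.):
            b=lambda z:proj(s,[[472.5,114,z]])[0]
            z0=60 if r0>280 else 146
            d=b(z0+h)-b(z0)
            w=cv2.getRectSubPix(g,(c1-c0,r1-r0),((c0+c1-1)/2+float(d[0]),(r0+r1-1)/2+float(d[1])))
            best.append(cv2.matchTemplate(w,f[r0:r1,c0:c1],cv2.TM_CCOEFF_NORMED)[0,0])
        print("rise",int(np.argmax(best)),round(max(best),2))
    return s
E
python3 -c "from h import *;lift()"
```

```text
time: 19.77
tool_pos: [541.7, -12.1, 191.8]
tcp_rot: [3.141, 0.0, 1.456]
contact_force: [0.2, 0.5, -0.1]
grip_width: 19.9
finger_force: 0.0
time: 20.52
tool_pos: [633.9, -22.8, 190.4]
tcp_rot: [-3.141, 0.0, 1.456]
contact_force: [0.1, 0.5, -0.7]
grip_width: 20.1
finger_force: 0.0
rise 10 0.94
rise 10 0.95
```

One notch raised. Three more follow, then I measure.

```bash
python3 -m pendant '{"dp":[[0,-0.02,0],[0,-0.045,0],[0,-0.07,0],[0,-0.085,0],[0,-0.092,0],[0,-0.092,0]],"rotation":[[0,0,0],[0,0,0],[0,0,0],[0,0,0],[0,0,0],[0,0,0]]}' >/dev/null
python3 -m pendant '{"dp":[[0,0.02,0],[0,0.04,0],[0,0.06,0],[0,0.08,0],[0,0.092,0],[0,0.092,0]],"rotation":[[0,0,0],[0,0,0],[0,0,0],[0,0,0],[0,0,0],[0,0,0]]}' >/dev/null
python3 -c "from h import *;lift()"
python3 -m pendant '{"dp":[[0,-0.02,0],[0,-0.045,0],[0,-0.07,0],[0,-0.085,0],[0,-0.092,0],[0,-0.092,0]],"rotation":[[0,0,0],[0,0,0],[0,0,0],[0,0,0],[0,0,0],[0,0,0]]}' >/dev/null
python3 -m pendant '{"dp":[[0,0.02,0],[0,0.04,0],[0,0.06,0],[0,0.08,0],[0,0.092,0],[0,0.092,0]],"rotation":[[0,0,0],[0,0,0],[0,0,0],[0,0,0],[0,0,0],[0,0,0]]}' >/dev/null
python3 -c "from h import *;lift()"
python3 -m pendant '{"dp":[[0,-0.02,0],[0,-0.045,0],[0,-0.07,0],[0,-0.085,0],[0,-0.092,0],[0,-0.092,0]],"rotation":[[0,0,0],[0,0,0],[0,0,0],[0,0,0],[0,0,0],[0,0,0]]}' >/dev/null
python3 -m pendant '{"dp":[[0,0.02,0],[0,0.04,0],[0,0.06,0],[0,0.08,0],[0,0.092,0],[0,0.092,0]],"rotation":[[0,0,0],[0,0,0],[0,0,0],[0,0,0],[0,0,0],[0,0,0]]}' 
python3 -c "from h import *;lift()"
python3 -m pendant '{"dp":[[0,-0.02,0],[0,-0.045,0],[0,-0.07,0],[0,-0.085,0],[0,-0.092,0],[0,-0.092,0]],"rotation":[[0,0,0],[0,0,0],[0,0,0],[0,0,0],[0,0,0],[0,0,0]]}'
python3 - <<'E'
from h import *
s=lift();cv2.imwrite("pics/full_s2.png",s["pixels"][:,:,::-1])
b=s["pixels"][205:280,310:410,::-1];cv2.imwrite("pics/e1.png",cv2.resize(b,None,fx=8,fy=8,interpolation=cv2.INTER_CUBIC))
for z in(146,170,178,186):print(z,proj(s,[[472.5,114,z]]))
E
```

```text
rise 18 0.92
rise 17 0.9
rise 26 0.88
rise 25 0.88
time: 25.18
tool_pos: [633.5, -22.8, 190.4]
tcp_rot: [-3.141, 0.0, 1.456]
contact_force: [0.0, -0.5, 0.2]
grip_width: 20.2
finger_force: 0.0
rise 34 0.83
rise 33 0.87
time: 25.98
tool_pos: [541.4, -12.0, 191.7]
tcp_rot: [3.141, 0.0, 1.456]
contact_force: [0.6, -0.3, 0.1]
grip_width: 19.8
finger_force: 0.0
rise 32 0.78
rise 31 0.85
146 [[359.36152174 265.26818365]]
170 [[359.4184588  254.24614633]]
178 [[359.43764511 250.52515118]]
186 [[359.45693639 246.78029734]]
```

View pics/e1.png

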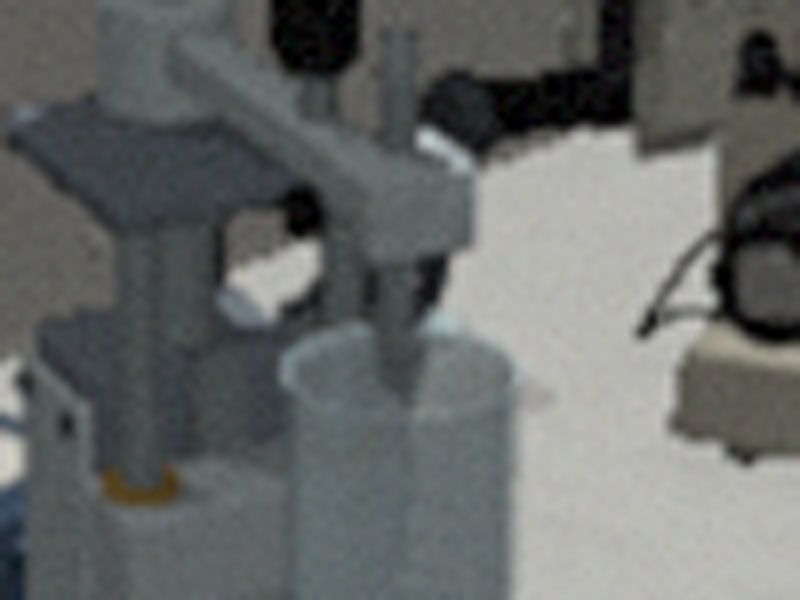

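The tip at pixel (360,255) against the rim centre at (360,251) means the tip is about 8 mm below the rim at notch 4. One more notch gives about 15–16 mm.

```bash
python3 -m pendant '{"dp":[[0,0.02,0],[0,0.04,0],[0,0.06,0],[0,0.08,0],[0,0.092,0],[0,0.092,0]],"rotation":[[0,0,0],[0,0,0],[0,0,0],[0,0,0],[0,0,0],[0,0,0]]}' 
python3 -m pendant '{"dp":[[0,-0.02,0],[0,-0.04,0],[0,-0.05,0],[0,-0.05,0]],"rotation":[[0,0,0],[0,0,0],[0,0,0],[0,0,0]]}'
python3 - <<'E'
from h import *
s=lift();g=cv2.cvtColor(s["pixels"],cv2.COLOR_RGB2GRAY);f=cv2.cvtColor(cv2.imread("pics/full_s2.png"),6)
print(f[244:264,354:368]);print(g[240:264,354:368])
E
```

```text
time: 26.78
tool_pos: [633.5, -22.7, 190.4]
tcp_rot: [-3.141, 0.0, 1.456]
contact_force: [-0.5, 0.5, 0.2]
grip_width: 20.1
finger_force: 0.0
time: 27.28
tool_pos: [582.9, -16.8, 191.7]
tcp_rot: [3.141, 0.0, 1.456]
contact_force: [0.0, 0.2, -0.1]
grip_width: 20.4
finger_force: 0.0
rise 40 0.81
rise 39 0.83
[[ 72  54  54  66  68  75  75  59  59 109 158 180 184 179]
 [105  94  73  67  70  75  67  66  91 138 168 180 185 175]
 [124 118  96  71  69  78  74  82 108 129 147 152 165 158]
 [108 103  90  75  73  74  79  80  90 102 115 116 124 133]
 [ 99 101  90  72  66  71  71  78  75  96 116 114 120 127]
 [ 93  96  88  77  67  69  71  69  73 105 123 127 130 123]
 [ 98  94  88  75  61  65  64  70  83 107 128 127 118 123]
 [ 93  89  88  76  71  66  67  76  87 113 122 122 118 117]
 [ 94  96  97  79  71  70  68  78  99 115 121 123 120 115]
 [ 98  95  92  91  78  69  70  79 102 119 122 114 119 116]
 [ 93  97  96  97  91  87  75  91 112 120 117 117 112 115]
 [ 98  93  93  96 101  97  85  89 115 125 124 118 117 116]
 [104 101 102 106 102 101 100 111 132 128 126 131 122 116]
 [104 101 102 105 101 101 
[... 1104 characters left out ...]
2  99  95  85  86  89 102 122 125 122 118 114 109]
 [103 105 103  99 100  93 101 115 124 114 113 112 109 105]
 [ 98 100  96  98  88  90 102 107 105 104 106 107 103 106]
 [ 97  99  99 101  99  99 104 114 108 106 107 106 105 105]
 [ 95  99  97  98 101 102 104 109 112 108 108 105 107 106]
 [ 99  98  97  98 101  99 101 110 112 106 112 110 109 103]
 [ 96 100  94  97  94  95  99 105 110 110 106 107 109 110]
 [ 99 101  98  99  98  96  96 104 111 112 109 107 106 109]
 [103  99 100  99 101  99  98 101 101 110 104 107 108 106]
 [103 103  99 102 101  99  92 101 104 112 109 110 106 109]
 [101  98 101  95 104 100  98 101 111 108 106 110 102 107]
 [102 101 104  99 102 100  97  99 104 109 106 109 109 104]]
```

Run:
```python
from h import *
g=cv2.cvtColor(cv2.imread("pics/scene0.png"),6);s=vision.capture("scene")
print("nozzle");
for r in range(188,240):print(r,g[r,260:276])
print("knob")
for r in range(180,212):print(r,g[r,279:294])
for a in(1.08,1.1,1.12):
    u=np.array([np.cos(a),np.sin(a)]);p=np.array([611.7,98.6])
    print(a,"knob282/242",proj(s,[[*(p+95*u),282],[*(p+95*u),242]]).round(1).tolist(),"noz",[(z,proj(s,[[*(p+140*u),z]]).round(1)[0].tolist()) for z in(269,229,176,170,164)])
```

```text
nozzle
188 [88 90 89 83 88 88 85 90 92 87 87 91 90 87 90 87]
189 [86 92 86 89 87 89 88 84 87 86 89 85 92 86 85 89]
190 [85 90 83 83 89 87 84 91 91 86 86 90 86 87 86 85]
191 [85 86 87 87 87 91 86 85 91 88 85 90 85 88 87 90]
192 [ 85  88  88  92 103 111  96  80  87  88  88  87  85  87  93  83]
193 [ 87  87  81  89 108 120 101  85  87  84  91  88  88  86  90  86]
194 [ 84  87  82  76  81  99 100  88  77  88  88  90  88  86  86  89]
195 [87 87 78 69 80 92 98 80 80 89 82 85 88 87 89 87]
196 [89 89 90 81 81 88 92 85 81 88 94 88 90 88 91 89]
197 [84 83 90 78 79 81 87 85 79 91 84 84 92 86 84 89]
198 [84 82 88 78 72 74 75 72 80 89 84 86 86 89 85 84]
199 [92 86 90 75 67 66 67 49 67 90 90 85 86 91 81 85]
200 [87 86 90 72 65 69 67 50 69 90 87 87 86 88 85 86]
201 [88 90 88 74 67 72 71 62 72 88 87 90 85 91 86 85]
202 [86 89 87 76 67 73 73 68 72 89 84 83 87 85 87 88]
203 [85 89 88 67 60 69 73 61 76 90 85 92 90 89 84 85]
204 [ 87 107 112  90  68  63  69  75 115 141 141 140 110  84  85  89]
205 [113 118 117  99  69  61  69  79 146 175 175 168 137  97  91  87]
206 [121 116  98  93  82  93  97 103 148 
[... 3427 characters left out ...]
03 104 106 101 100  99 101  91 103 128 136 138 136 135 132]
210 [106 106 101 105  98  99 102  98 101 104  95  98  98  99  95]
211 [ 97 102 101  98  96  94 102 101  97 100  97  98  94  95  92]
1.08 knob282/242 [[285.2, 183.9], [286.2, 201.8]] noz [(269, [264.5, 190.4]), (229, [265.8, 208.1]), (176, [267.4, 230.9]), (170, [267.6, 233.4]), (164, [267.8, 235.9])]
1.1 knob282/242 [[285.2, 184.1], [286.1, 202.1]] noz [(269, [264.4, 190.7]), (229, [265.7, 208.5]), (176, [267.3, 231.3]), (170, [267.5, 233.9]), (164, [267.7, 236.4])]
1.12 knob282/242 [[285.1, 184.3], [286.1, 202.3]] noz [(269, [264.3, 191.1]), (229, [265.6, 208.9]), (176, [267.3, 231.8]), (170, [267.5, 234.3]), (164, [267.6, 236.9])]
```

Clear parked-view edges put the tip at about 171–172 mm. With the rim at 186 mm the depth is about 14–15 mm, which is in range. Release and retreat.

```bash
python3 -m pendant '{"dp":[[0,0,0],[0,0,0],[0,0,0]],"rotation":[[0,0,0],[0,0,0],[0,0,0]]}' 0.05
python3 -m pendant '{"dp":[[0,0,-0.03],[0,0,-0.08],[0,0,-0.12],[0,0,-0.13],[0,0,-0.13],[0,0,-0.13],[0,0,-0.13]],"rotation":[[0,0,0],[0,0,0],[0,0,0],[0,0,0],[0,0,0],[0,0,0],[0,0,0]]}'
python3 - <<'E'
from h import *
lift()
from plant import workorder
print(workorder.close_job())
E
```

```text
time: 27.75
tool_pos: [583.3, -16.9, 191.0]
tcp_rot: [-3.141, 0.0, 1.456]
contact_force: [0.3, -0.5, 0.6]
grip_width: 45.7
finger_force: 0.0
time: 28.62
tool_pos: [582.8, -16.8, 319.7]
tcp_rot: [-3.139, -0.0, 1.456]
contact_force: [1.0, 0.1, -0.0]
grip_width: 50.3
finger_force: 0.0
rise 41 0.81
rise 39 0.83
the job is handed in; nothing more can be done
None
```

The job is handed in at about 29 s: the beaker is on the lift table, the nozzle arm is at its stop, and the table is up five notches (40 mm), which by camera measurement puts the nozzle tip about 14–15 mm below the rim (estimated range 12–16 mm); no result came back.

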